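# Gauge the wick hole of a candle blank

### The arm

A 6-joint arm with a two-finger parallel gripper is mounted at the origin on the work surface. World frame = base frame: x ahead of the robot, y to its left, z up, the work surface at z = 0. Lengths are in m, angles in rad, forces in N, time in s.
With the tool pointing down it reaches from about 0.325 to 0.75 m from the base axis. Payload 7.6 kg.
Tool frame: the origin (TCP) lies at the very end of the fingers, on their centre line; the grasp point (between the pads) lies 19 mm behind it; z points along the fingers, y is the line along which they close (so a half turn about z gives the same grasp; the last joint's range is limited). The gripper opens to 85 mm and grips with 20 to 120 N. Pads are 22 mm wide; open, the fingers measure 114 mm over their backs; the gripper's body (76 mm by 85 mm) begins 54 mm behind the grasp point. The pads swing forward as they close: fully open they stand 13 mm farther back than shut.
Start: joints at [1.097, 0.052, 1.401, -0, 1.689, -0.07], TCP at [0.206, 0.483, 0.203] pointing down, gripper open.
Joint ranges: [-2.9, 2.9], [-0.91, 2.17], [0.12, 2.37], [-1.06, 4.2], [0.26, 2.73], [-2.93, 2.93]. Speed limits (rad/s): [2.57, 2.57, 3.01, 3.14, 3.14, 3.14].

### API

Orientations are given as a unit quaternion [w, x, y, z].
In Python, from workcell import status, snapshot, camera_model, sign_off gives the robot as it stands. The module is installed in compiled form; this text tells all that it offers.
- The arm moves only by the tool play_rows, never from a script. Its argument "motion" is one flat list of numbers, 7 for each row, row after row: the shift along the tool's x, y, z in units of 0.3 m (1.0 is 0.3 m), then the turn, a rotation vector about the tool's x, y, z in units of pi/4 rad (1.0 is pi/4 rad), then the opening, from -1 (shut) to 1 (fully open). A call has 1 to 5 rows; each row is the pose to reach, as a shift and turn from the pose commanded when the call began, along the tool's axes at that moment; what a row does not reach only later rows make up. A row lasts 1/8 s, in which the tool goes at most 62.5 mm and 10.7 degrees, less where a joint would pass 70% of its speed; a pose out of reach is approached as far as the arm can. A call with a number of a shift or a turn outside -1 to 1 is refused whole. A call with a gripper value outside its range is refused whole. The fingers move at their own pace and stop on an object; the grip force is fixed at half the most. Time passes only in rows, so rows that repeat a pose let the fingers close. It gives the time, the measured TCP pose, the force, the opening and the grip force at its end, in the units of the state.
- status.observe(): the state, without advancing time (a new reading comes with each control period).
- snapshot(name): name is "side" or "top"; returns the picture (420x560x3 uint8, red, green, blue); there is no depth.
- camera_model(name): a dict with "fovy" (degrees; the focal length in pixels is half the picture's height over the tangent of half this angle, whatever the lens; pixels are square), "cx", "cy" (the principal point, pixels), "origin" and "orientation" of the camera in the world. Camera axes: x right, y down, z forward; pixel columns grow to the right and rows downward; lengths in m; the calibration is good to about 2 mm. A picture is of the moment at which its call begins. camera_model takes no time and is no camera call.
- sign_off(): hands the job in; it is judged then, once.
The state is a dict: "clock": time; "joint_positions": joint angles; "joint_vel": joint speeds; "effort": joint torques, N m; "position": TCP position; "tcp_rot": TCP orientation; "wrist_force": force on the tool from outside, world axes, zero at the start; "ft_torque": the same for the moment, N m; "width": opening from 0.0 (shut) to 1.0 (fully open); "grip_force": force on a finger pad.
Only numpy, scipy, OpenCV 4.12 (cv2) and the standard library are available. Lean on these libraries where they do the work, as an engineer would, in place of code of your own. Each camera call takes 0.05 s, during which the arm holds its last target. There are 200 camera calls.

### The job

Take the yellow-handled depth gauge out of its black stand and lower it upright into the wick hole of the light red candle blank until its rod bottoms out; the blue collar meets the candle's top on the way and slides up the rod. Keep the rod pressed on the bottom with a steady push of about 10 N (never more than 25 N, wax dents) for two seconds, then let go and leave the gauge standing in the hole, bottomed, with the collar resting on the candle's top. Leave the finished candles alone.

Things in the scene. Friction and masses are not known exactly. Their poses are not given: they have to be found in the camera images.
- candle: Light red wax candle blank, a fixed cylinder 70 mm across and 85 mm high, in an aluminium nest (104 mm disc, 12 mm thick, with three dark jaws up to 40 mm high). It does not move. Origin: centre of the underside, z up. Yaw means nothing.
- bore_mouth (a point): Centre of the mouth of the wick hole, in the middle of the candle's flat top, 85 mm above the table. The hole is vertical, 15 mm across, with a flat floor, and blind: its depth differs from candle to candle, between 40 and 65 mm, and is not measured.
- stand: Black plastic block, 80 x 80 x 40 mm, fixed. In its middle a vertical hole 13 mm across and 25 mm deep in which the gauge stands at the start, its tip on the hole's floor 15 mm above the table. Origin: centre of the underside.
- gauge: Depth gauge, 0.15 kg or so: a steel rod 12 mm across whose tip tapers to 6 mm over the last 6 mm, and on top a round yellow handle 28 mm across that begins 110 mm and ends 156 mm above the tip. Origin: at the tip, z along the rod to the handle. Yaw means nothing. It stands almost upright, with up to 0.05 rad of lean.
- gauge_tip (a point): The tip of the rod (the gauge's origin).
- gauge_grip (a point): Point on the gauge's axis inside the handle, 134 mm above the tip: where to grip.
- collar_under (a point): Centre of the underside of the blue collar on the rod, 36 mm across and 12 mm thick. The collar is a friction fit: it starts 30 to 35 mm above the tip, slides along the rod under about 3 N, stays where it is left, and can go up to 75 mm above the tip. Once the collar has met the candle the push is about 3 N, and it rises steeply when the rod meets the floor.
- jar0: Finished red candle in a glass, 68 mm across, 90 mm high, wick to 104 mm, loose. Origin: centre of the underside. Leave it alone.
- jar1: Another finished candle like jar0. Leave it alone.
- jar2: Another finished candle like jar0. Leave it alone.
There are look-alikes about, which are no part of the job. What is meant by the gauge is not pink, and is the smaller of those in its own colour. There is more than one size of the candle; the one meant has the size given above.

How it is judged:
By the outcome, as a careful person would: the job done as asked, in the order asked, and still so for the second after the job is handed in, with the robot touching nothing.
It also fails if it takes over 56 s, if anything falls off the work surface, if the arm or the gripper's body presses on something with over 40 N, if the wrist force passes 120 N, or if a joint passes its speed limit or range.

## Working session

There is one attempt and no reset: what is moved stays moved. The work goes in short steps, Python scripts to look and compute and a tool call to move; the robot and the scene stay as the last step left them, time stands still between calls to the robot, and variables do not carry over. Pictures are saved under pics/ and viewed, at most 10 in all, crops included, and the job is handed in when it is done.

Besides the shell and the picture viewer there is one more tool, called after "Request:" in YAML: its name, and indented under it one key for each argument. play_rows: Moves the arm, as the interface text tells. Shifts and turns lie within -1 to 1; 1 stands for 0.3 m of shift or pi/4 rad of turn. Its arguments: {"type":"object","properties":{"motion":{"type":"array"}},"required":["motion"]}

```bash
mkdir -p pics; python3 - <<'E'
from workcell import status,snapshot,camera_model
import cv2
for n in("side","top"):
    cv2.imwrite(f"pics/{n}0.png",snapshot(n)[:,:,::-1]); print(n,camera_model(n))
print(status.observe())
E
```

```text
side {'fovy': 55.27310897661874, 'cx': 281.2648329711139, 'cy': 210.46454731169186, 'origin': array([ 0.1978048 , -0.50818386,  0.64091501]), 'orientation': array([-0.38145241,  0.88280843, -0.25268118,  0.10628052])}
top {'fovy': 46.81373901374056, 'cx': 282.74838711919966, 'cy': 206.25859402174223, 'origin': array([ 0.42226229, -0.00950581,  1.33994706]), 'orientation': array([ 0.03236142, -0.70645452,  0.70654879, -0.02575965])}
{'clock': 0.1, 'joint_positions': array([ 1.09667274e+00,  5.27888331e-02,  1.40163157e+00, -4.31099251e-05,
        1.68860579e+00, -7.03172634e-02]), 'joint_vel': array([-0.00111347, -0.00141524, -0.00320566, -0.00086317, -0.00157002,
        0.00048692]), 'effort': array([ 1.17353542e-03, -3.82582533e+01, -3.60985243e+01, -1.11873803e-04,
        4.68996644e-03, -3.87407908e-06]), 'position': array([0.20613935, 0.48249539, 0.20204457]), 'tcp_rot': array([-1.72098924e-04,  2.00536611e-01,  9.79685946e-01, -6.96129855e-04]), 'wrist_force': array([ 0.33560905, -0.058298  ,  0.31087037]), 'ft_torque': array([0.00548772, 0.00322308, 0.03442125]), 'grip_force': 0.0, 'width': 1.0036755094944751}
```

View pics/side0.png

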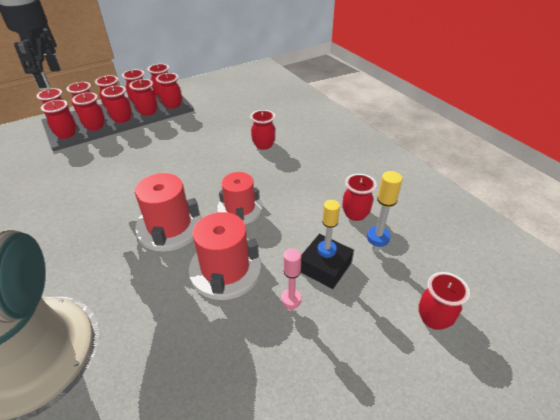

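View pics/top0.png

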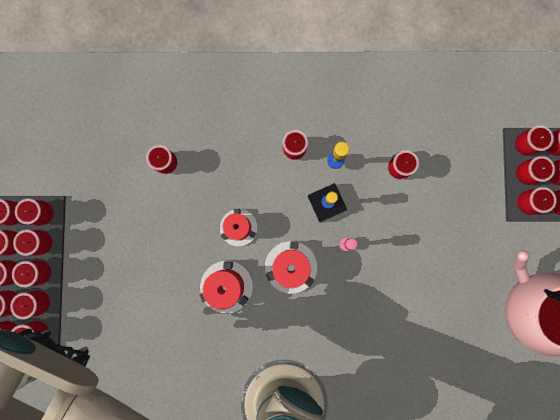

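Candidates:
- **Yellow gauges:** side (331,213) in the black stand, and side (390,190), which is larger and stands free. The pink one at side (292,263) is excluded. The smaller yellow one in the stand fits.
- **Candles:** top (236,227), (291,269) and (222,290). The first is about 28 px across, which is about 70 mm, and its nest is about 104 mm. The other two are about 100 mm.

I'll confirm this in an enlarged crop.

```bash
cat > h.py <<'E'
import numpy as np,cv2
from scipy.spatial.transform import Rotation as R
from workcell import status,snapshot,camera_model
def cam(n):
    c=camera_model(n);f=210/np.tan(np.radians(c["fovy"]/2));w,x,y,z=c["orientation"]
    return f,np.array([c["cx"],c["cy"]]),np.array(c["origin"]),R.from_quat([x,y,z,w]).as_matrix()
def proj(n,P):
    f,c,o,M=cam(n);q=(np.atleast_2d(P)-o)@M;return q[:,:2]/q[:,2:]*f+c
def ray(n,uv):
    f,c,o,M=cam(n);d=M@np.append((np.array(uv)-c)/f,1);return o,d/np.linalg.norm(d)
def atz(n,uv,z):
    o,d=ray(n,uv);return o+d*(z-o[2])/d[2]
def tri(a,b):
    A=[];B=[]
    for n,uv in(("side",a),("top",b)):
        o,d=ray(n,uv);P=np.eye(3)-np.outer(d,d);A.append(P);B.append(P@o)
    return np.linalg.lstsq(np.vstack(A),np.hstack(B),rcond=None)[0]
def blobs(im,col):
    h,s,v=cv2.split(cv2.cvtColor(im,cv2.COLOR_RGB2HSV))
    lo,hi={"yellow":(20,35),"blue":(100,125)}[col]
    m=((h>=lo)&(h<=hi)&(s>140)&(v>60)).astype(np.uint8)
    n,l,st,ce=cv2.connectedComponentsWithStats(m)
    return [(st[i],ce[i],l==i) for i in range(1,n) if st[i][4]>15]
E
python3 - <<'E'
from h import *
I={n:snapshot(n) for n in("side","top")}
for n in I:
    np.save(n+"0.npy",I[n])
    for c in("yellow","blue"):
        for s,ce,_ in blobs(I[n],c):print(n,c,s,ce.round(1))
a=I["side"][160:290,205:405];b=I["top"][180:310,190:390]
o=np.vstack([cv2.resize(x,(461,299),interpolation=cv2.INTER_CUBIC) for x in(a,b)])
cv2.imwrite("pics/crop.png",o[:,:,::-1])
for uv in((236,227),(291,269),(222,290)):print(atz("top",uv,.085).round(3))
E
```

```text
side yellow [378 172  24  33 588] [389.4 187.8]
side yellow [323 200  16  27 351] [330.6 212.8]
side blue [367 226  23  20 276] [377.9 237. ]
side blue [318 241  19  17 212] [326.7 249.7]
top yellow [333 142  16  18 220] [340.4 150.3]
top yellow [326 191  12  13 125] [331.4 197.3]
top blue [328 153  16  15 125] [334.2 161.9]
top blue [321 195  14  14  72] [325.8 203.3]
[0.472 0.123 0.085]
[ 0.364 -0.019  0.085]
[0.31  0.158 0.085]
```

View pics/crop.png

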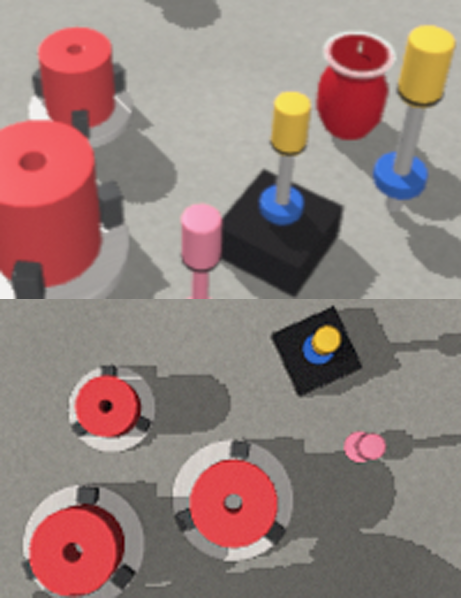

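The crop confirms both: the small yellow gauge stands in the black stand, and the small candle sits in its nest. The bore is at side ≈(237.5,181), top ≈(235.6,226.5). Next I'll fit the poses.

```bash
cat > fit.py <<'E'
from h import *
from scipy.optimize import least_squares
def ring(tip,ax,h,r):
    u=np.cross(ax,[1,0,0]);u/=np.linalg.norm(u);v=np.cross(ax,u);t=np.linspace(0,2*np.pi,40)[:,None]
    return tip+ax*h+r*(np.cos(t)*u+np.sin(t)*v)
def feat(n,P):
    hu=cv2.convexHull(proj(n,P).astype(np.float32));q=hu[:,0]
    m=cv2.moments(hu);return np.r_[q.min(0),q.max(0),m["m10"]/m["m00"],m["m01"]/m["m00"]]
def bb(s): return np.r_[s[0]-.5,s[1]-.5,s[0]+s[2]-.5,s[1]+s[3]-.5]
def fit(obs,x0):
    def res(p):
        ax=np.array([p[2],p[3],1]);ax/=np.linalg.norm(ax);tip=np.array([p[0],p[1],.015]);r=[]
        for n,(y,b) in obs.items():
            f=feat(n,np.vstack([ring(tip,ax,h,.014) for h in(.110,.156)]))
            r+=list(f-y)
            if b is not None:
                f=feat(n,np.vstack([ring(tip,ax,h,.018) for h in(p[4],p[4]+.012)]))
                r+=list((f-b)[:4])if n=="side" else list((f-b)[[0,3]])
        return r+[p[2]*10,p[3]*10]
    return least_squares(res,x0,diff_step=1e-4,x_scale=[.01,.01,.05,.05,.01],loss="soft_l1")
E
python3 - <<'E'
from fit import *
obs={}
for n,g in(("side",(330.6,212.8)),("top",(331.4,197.3))):
    I=np.load(n+"0.npy");o=[]
    for c in("yellow","blue"):
        B=blobs(I,c);s,ce,_=min(B,key=lambda q:np.hypot(*(q[1]-g)))
        o.append(np.r_[bb(s),ce])
    obs[n]=o
x=atz("top",(325.8,203),.05)
s=fit(obs,[x[0],x[1],0,0,.032]);print("gauge",s.x.round(4),s.fun.round(1))
# candle
b=[]
for n,(u,v),z in(("side",(237.5,181),0),("top",(235.6,226.5),0)):
    I=np.load(n+"0.npy").astype(int)
    w=6;p=I[v.__round__()-w:v.__round__()+w+1,round(u)-w:round(u)+w+1,0]
    d=np.clip(np.percentile(p,75)-15-p,0,None);yy,xx=np.mgrid[:2*w+1,:2*w+1]
    c=np.array([(d*xx).sum(),(d*yy).sum()])/d.sum()+[round(u)-w,round(v)-w];b.append(c)
    print(n,"bore",c.round(2),atz(n,c,.085).round(4))
    print(p)
print("tri",tri(*b).round(4))
# top disc in top view: bright red
I=np.load("top0.npy").astype(int)[205:250,212:262]
m=(I[...,0]>190)&(I[...,1]<110);n,l,st,ce=cv2.connectedComponentsWithStats(m.astype(np.uint8));k=1+st[1:,4].argmax()
c=np.array([212,205])+[st[k][0]+st[k][2]/2-.5,st[k][1]+st[k][3]/2-.5];print("disc",st[k],c,ce[k]+[212,205],atz("top",c,.085))
E
```

```text
gauge [ 0.5416 -0.1169 -0.      0.0039  0.0319] [-0.3 -1.   1.5  1.6  0.4  0.3  0.1 -0.5  0.2  0.6 -1.2  0.5 -0.3  0.6
 -0.7  0.3  0.2 -0.3 -0.   0. ]
side bore [236.61 181.04] [0.4726 0.1257 0.085 ]
[[241 240 240 240 240 240 240 240 240 240 240 240 240]
 [240 240 240 240 240 240 240 240 240 240 240 240 240]
 [240 240 240 240 240 240 240 240 240 240 240 240 240]
 [240 240 240 239 239 238 239 240 240 240 240 240 240]
 [240 240 237 227 214 208 215 224 235 241 241 240 240]
 [240 235 211 178 176 180 182 184 221 244 241 241 240]
 [240 229 175 163 173 177 180 179 214 243 241 240 240]
 [240 233 195 173 175 181 184 193 221 240 240 240 240]
 [240 240 235 220 205 208 215 227 238 240 240 240 240]
 [240 241 240 239 238 239 239 240 240 240 240 240 240]
 [241 241 241 241 240 241 240 240 240 240 240 240 240]
 [241 241 241 241 241 240 241 240 240 240 240 240 240]
 [241 241 241 241 240 240 240 240 240 240 240 240 240]]
top bore [235.51 226.16] [0.474  0.1245 0.085 ]
[[223 224 224 226 223 224 223 224 224 224 223 223 224]
 [225 224 225 224 224 226 225 226 223 225 224 224 223]
 [224 222 223 227 226 226 226 226 227 224 224 225 224]
 [224 225 227 225 214 196 205 218 228 227 225 224 224]
 [225 226 229 170  90  74  70 121 207 228 225 226 225]
 [225 226 208 117  80  60  30   9 117 218 227 226 223]
 [225 227 195 113  73  40  24  19  98 212 226 225 225]
 [224 227 207 119  72  37  18  13 117 214 227 224 226]
 [224 225 230 172 104  53  50 105 184 224 227 224 225]
 [224 223 226 229 175 139 147 220 231 227 225 225 225]
 [224 224 225 227 230 231 230 228 225 225 223 226 226]
 [224 222 225 224 225 226 225 225 224 224 224 225 224]
 [224 224 226 225 225 225 226 225 224 224 225 223 224]]
tri [0.4732 0.1249 0.0854]
disc [ 11   9  26  26 499] [235.5 226.5] [235.32865731 226.20841683] [0.47315633 0.12456226 0.085     ]
```

Gauge tip ≈(0.5416,-0.1169), nearly upright. Bore ≈(0.4733,0.1248). I'll keep the tool's yaw and move by translation only.

Request:
play_rows:
  motion: [0, 0, -0.33, 0, 0, 0, 1, 0, 0, -0.33, 0, 0, 0, 1, -0.5, -0.38, -0.33, 0, 0, 0, 1, -0.5, -0.38, -0.33, 0, 0, 0, 1, -0.5, -0.38, -0.33, 0, 0, 0, 1]

```text
clock: 0.82
position: [0.2994, 0.3182, 0.3016]
tcp_rot: [0.0, 0.2, 0.98, -0.0]
wrist_force: [1.1, 0.7, 0.7]
width: 1.002
grip_force: 0.0
```

Request:
play_rows:
  motion: [-0.7, -0.54, 0, 0, 0, 0, 1, -0.7, -0.54, 0, 0, 0, 0, 1, -0.7, -0.54, 0, 0, 0, 0, 1, -0.7, -0.54, 0, 0, 0, 0, 1, -0.7, -0.54, 0, 0, 0, 0, 1]

```text
clock: 1.45
position: [0.4293, 0.0855, 0.3013]
tcp_rot: [-0.0, 0.203, 0.979, -0.0]
wrist_force: [0.1, -0.2, -0.1]
width: 1.003
grip_force: 0.0
```

```bash
cat >> h.py <<'E'
def need(P):
    s=status.observe();w,x,y,z=s["tcp_rot"];M=R.from_quat([x,y,z,w]).as_matrix()
    print("t",s["clock"],"p",s["position"].round(4),"F",s["wrist_force"].round(2),"w",round(s["width"],3),"g",round(s["grip_force"],1))
    print("zaxis",M[:,2].round(4),"units",((np.array(P)-s["position"])@M/.3).round(4))
E
python3 -c "
from h import *
need([.5416,-.1165,.30])"
```

```text
t 1.45 p [0.4293 0.0855 0.3013] F [ 0.13 -0.18 -0.14] w 1.003 g 0.0
zaxis [-9.e-04 -4.e-04 -1.e+00] units [-0.611  -0.4693  0.0042]
```

Request:
play_rows:
  motion: [-0.57, -0.44, 0, 0, 0, 0, 1, -0.57, -0.44, 0, 0, 0, 0, 1, -0.57, -0.44, 0, 0, 0, 0, 1, -0.57, -0.44, 0, 0, 0, 0, 1, -0.57, -0.44, 0, 0, 0, 0, 1]

```text
clock: 2.08
position: [0.5342, -0.1009, 0.3007]
tcp_rot: [-0.001, 0.201, 0.98, 0.0]
wrist_force: [-0.3, 0.1, -0.0]
width: 1.0
grip_force: 0.0
```

```bash
python3 -c "
from h import *
need([.5416,-.1165,.13])"
```

```text
t 2.075 p [ 0.5342 -0.1009  0.3007] F [-0.3   0.08 -0.  ] w 1.0 g 0.0
zaxis [-1.8e-03  8.0e-04 -1.0e+00] units [-0.0444 -0.0379  0.5689]
```

Request:
play_rows:
  motion: [-0.03, -0.035, 0, 0, 0, 0, 1, -0.03, -0.035, 0, 0, 0, 0, 1, -0.03, -0.035, 0.1, 0, 0, 0, 1, -0.03, -0.035, 0.2, 0, 0, 0, 1, -0.03, -0.035, 0.2, 0, 0, 0, 1]

```text
clock: 2.7
position: [0.5368, -0.1124, 0.2397]
tcp_rot: [-0.002, 0.2, 0.98, 0.0]
wrist_force: [-0.5, 0.3, 0.0]
width: 0.998
grip_force: 0.0
```

```bash
python3 -c "
from h import *
need([.5416,-.1165,.13])
o=[cv2.resize(snapshot('side')[130:290,260:420],(600,600),interpolation=2)]
cv2.imwrite('pics/near1.png',o[0][:,:,::-1])
for n in('top','side'):
  for s,c,_ in blobs(snapshot(n),'yellow'):print(n,s,c.round(1))"
```

```text
t 2.7 p [ 0.5368 -0.1124  0.2397] F [-0.54  0.27  0.01] w 0.998 g 0.0
zaxis [-0.0044  0.0014 -1.    ] units [-0.0217 -0.0061  0.3655]
top [335  84  14  23 255] [341.1  94.5]
top [325 198   7   6  22] [327.6 200.9]
side [322 200  16  26 346] [329.7 212.5]
side [432 207  30  21 370] [447.4 216.7]
```

View pics/near1.png

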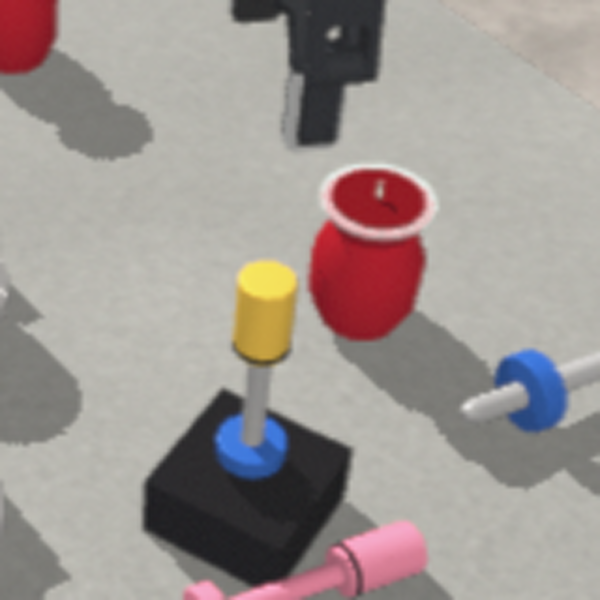

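The two free-standing look-alikes have toppled on their own (nothing was touched, forces under 1 N). The right gauge still stands in the stand. I'll check that the fallen ones are at rest while I descend.

Request:
play_rows:
  motion: [-0.012, -0.003, 0.12, 0, 0, 0, 1, -0.012, -0.003, 0.24, 0, 0, 0, 1, -0.012, -0.003, 0.24, 0, 0, 0, 1, -0.012, -0.003, 0.24, 0, 0, 0, 1]

```text
clock: 3.35
position: [0.5419, -0.1159, 0.1726]
tcp_rot: [0.002, 0.2, 0.98, -0.0]
wrist_force: [0.1, -0.3, -0.1]
width: 0.998
grip_force: 0.0
```

```bash
python3 -c "
from h import *
need([.540,-.115,.13])
for n in('top','side'):
  im=snapshot(n)
  for s,c,_ in blobs(im,'yellow'):print(n,s,c.round(1))
  if n=='side': cv2.imwrite('pics/near2.png',cv2.resize(im[130:290,260:420],(600,600),interpolation=2)[:,:,::-1])"
```

```text
t 3.35 p [ 0.5419 -0.1159  0.1726] F [ 0.14 -0.33 -0.07] w 0.998 g 0.0
zaxis [ 3.6e-03 -9.0e-04 -1.0e+00] units [0.0076 0.     0.1418]
top [335  84  14  23 256] [341.1  94.5]
side [322 200  16  26 339] [329.1 212.4]
side [432 207  30  21 369] [447.4 216.7]
```

View pics/near2.png

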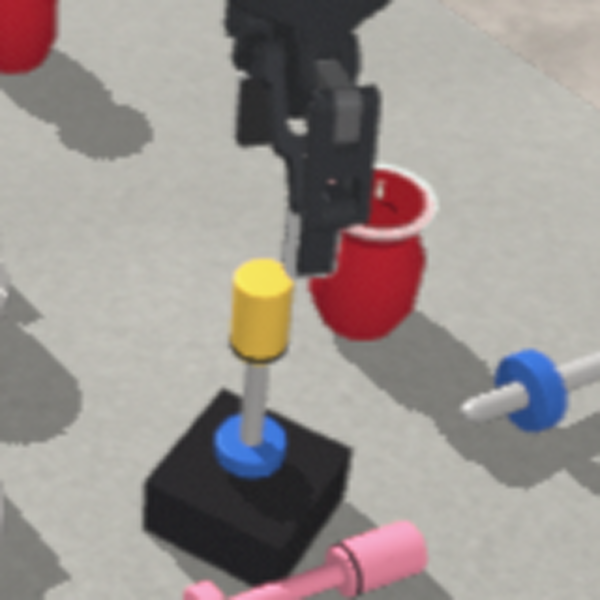

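```bash
python3 -c "
from h import *
t=np.array([.5419,-.1159,.1726]);y=np.array([.393,.92,0])
for k in(-.05,-.0425,.0425):print(proj('side',t+y*k+[0,0,.013]).round(1))
from fit import *
for P in([.5416,-.1165],[.540,-.115],[.5385,-.1135],[.5385,-.1165],[.5416,-.1135]):
  a=np.array([P[0]-.5416,P[1]+.1169,.134]);a/=np.linalg.norm(a)
  print(P,feat('side',np.vstack([ring(np.array([.5416,-.1169,.015]),a,h,.014) for h in(.11,.156)])).round(1))
"
```

```text
[[340.1 217.5]]
[[338.9 214.3]]
[[326.8 181.7]]
[0.5416, -0.1165] [322.2 198.5 340.1 228.1 331.  213.2]
[0.54, -0.115] [321.2 198.3 338.6 228.  329.8 213. ]
[0.5385, -0.1135] [320.3 198.2 337.2 227.8 328.6 212.9]
[0.5385, -0.1165] [321.1 199.2 338.4 228.8 329.6 213.8]
[0.5416, -0.1135] [321.4 197.5 338.8 227.2 330.  212.2]
```

```bash
python3 -c "
from h import *
y=np.array([.393,.92,0]);x=np.array([-.92,.393,0])
for t in([.2061,.4825,.202],[.5419,-.1159,.1726]):
  for k in(-.0425,.0425):print([proj('side',np.array(t)+y*k+x*j+[0,0,.013]).round(1)[0] for j in(-.011,.011)])
a=np.load('side0.npy')[0:110,0:110];b=snapshot('side')[130:240,290:400]
cv2.imwrite('pics/cmp.png',cv2.resize(np.hstack([a,b]),(800,400),interpolation=2)[:,:,::-1])"
```

```text
[array([ 55.3, 100.4]), array([ 44.8, 101.2])]
[array([64.5, 83. ]), array([54.7, 83.7])]
[array([345.5, 213.6]), array([332.4, 215. ])]
[array([332.8, 181.1]), array([320.8, 182.4])]
```

View pics/cmp.png

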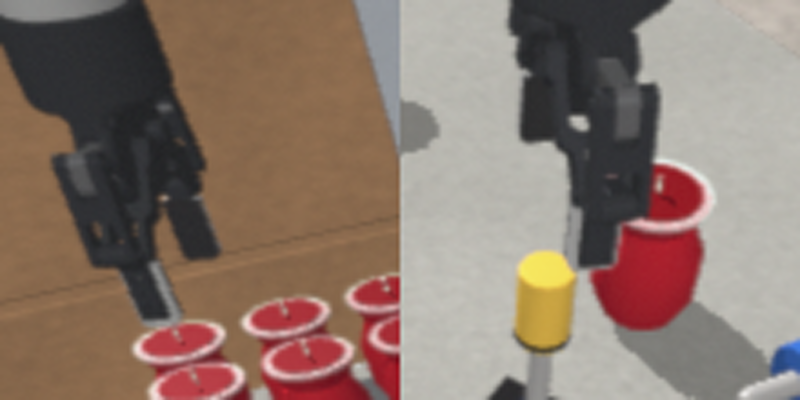

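```bash
python3 -c "
from h import *
t=np.array([.5419,-.1159,.1726]);y=np.array([.393,.92,0]);x=np.array([-.92,.393,0])
out=[]
for n,(r,c) in(('top',(140,270)),('side',(120,270))):
  im=snapshot(n)[r:r+120,c:c+80+0].copy();im=cv2.resize(im,None,fx=5,fy=5,interpolation=2)
  for dz,col in((.013,(0,255,0)),(.04,(255,0,255))):
    P=np.array([t+y*a+x*b+[0,0,dz] for a,b in((-.057,-.011),(-.057,.011),(.057,.011),(.057,-.011))])
    q=((proj(n,P)-[c,r]+.5)*5).astype(int);cv2.polylines(im,[q],True,col,1)
  out.append(im)
cv2.imwrite('pics/ov.png',np.hstack(out)[:,:,::-1])"
```

```text
(no output)
```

View pics/ov.png

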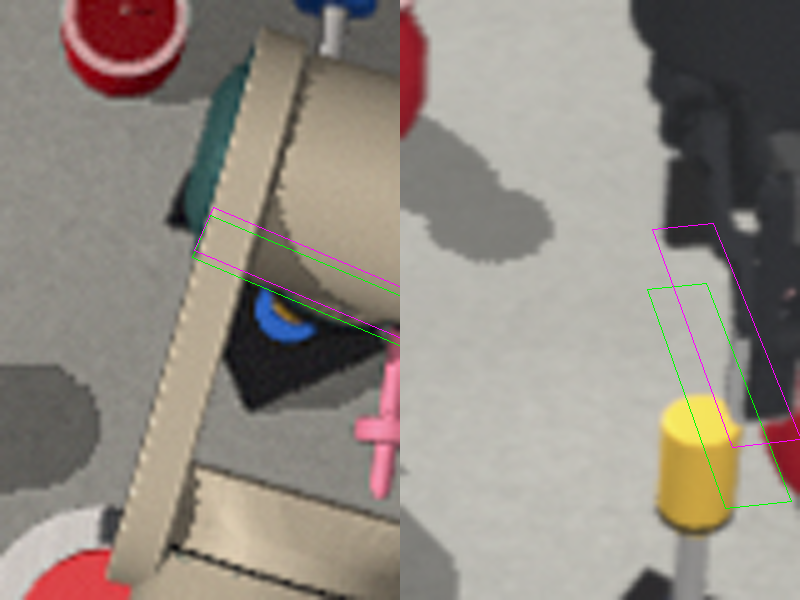

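```bash
python3 -c "
from h import *
from scipy.optimize import least_squares
t=np.array([.5419,-.1159,.1726]);y=np.array([.393,.92,0]);x=np.array([-.92,.393,0]);Z=np.array([0,0,.013])
ob=[('top',t+.057*y+Z,(305.8,179.7)),('side',t-.05*y+Z,(343,202.3)),('side',t+.053*y+.011*x+Z,(323.2,168.8))]
f=lambda d:np.hstack([proj(n,P+d)[0]-o for n,P,o in ob])
print(f(np.zeros(3)).round(1));s=least_squares(f,[0,0,0]);print(s.x,s.fun.round(1))
for d in([.012,.012,0],[0,.02,0],[0,0,.027]):print(d,f(np.array(d)).round(1))
print(proj('top',[[0,0,0.],[0,0,.2]]),camera_model('side')['origin'],camera_model('top')['origin'])
im=snapshot('top');cv2.imwrite('pics/base.png',cv2.resize(im[330:420,200:360],None,fx=4,fy=4)[:,:,::-1])
q=status.observe()['joint_positions'];print(q, np.arctan2(-.1159,.5419))
"
```

```text
[ 4.   7.  -2.9 15.2 -3.7  9.9]
[0.01462297 0.01142952 0.01329846] [-0.6  0.2  0.7  1.9 -0.4 -1.9]
[0.012, 0.012, 0] [-1.   2.  -1.6  8.2 -2.2  4.2]
[0, 0.02, 0] [ -4.4   7.  -10.4   8.  -10.1   4.1]
[0, 0, 0.027] [ 4.5  5.6 -1.3  2.9 -2.8 -2.1]
[[283.82830866 404.25108678]
 [283.2015377  432.84496676]] [ 0.1978048  -0.50818386  0.64091501] [ 0.42226229 -0.00950581  1.33994706]
[-2.77439935e-01  1.42351343e-01  1.36799827e+00  6.29866141e-05
  1.62963447e+00 -1.44445273e+00] -0.21070262454746852
```

```bash
python3 -c "
from h import *
from scipy.optimize import least_squares
y=np.array([.393,.92,0]);x=np.array([-.92,.393,0])
A=np.array([.2061,.4825,.202]);B=np.array([.5419,-.1159,.1726])
def f(p):
  d=p[:3];k=p[3];r=[]
  for t,a,b,o in((A,-k,0,(44,88)),(A,k,0,(54.5,70.1)),(B,-k,0,(343.8,203)),(B,k,.011,(323.8,168.3))):
    r+=list(proj('side',t+d+a*y+b*x)[0]-o)
  return np.array(r)
s=least_squares(f,[0,0,0.,.05]);print(s.x.round(4),s.fun.round(1))
J=s.jac[:,:3];print(np.sqrt(np.diag(np.linalg.inv(s.jac.T@s.jac))).round(4))
for dz in(.02,.03,.035,.04):print(dz,f([0,0,dz,.05]).round(1))
"
```

```text
[-0.0004 -0.0067  0.0465  0.0454] [-0.3  0.3  0.2 -0.   0.1 -0.3 -0.   0.1]
[0.0012 0.0021 0.0016 0.0015]
0.02 [ 3.9 11.5  4.8  9.  -3.3 11.4 -3.7  8.4]
0.03 [ 2.   7.2  3.1  4.9 -2.7  6.8 -3.3  3.9]
0.035 [ 1.   5.1  2.3  2.8 -2.4  4.5 -3.2  1.7]
0.04 [ 0.1  2.9  1.4  0.7 -2.1  2.2 -3.  -0.6]
```

Request:
play_rows:
  motion: [0.006, 0, 0.06, 0, 0, 0, 1, 0.006, 0, 0.12, 0, 0, 0, 1, 0.006, 0, 0.12, 0, 0, 0, 1, 0.006, 0, 0.12, 0, 0, 0, 1]

```text
clock: 4.15
position: [0.5393, -0.1149, 0.1338]
tcp_rot: [-0.0, 0.201, 0.98, 0.0]
wrist_force: [-0.6, -0.9, 0.3]
width: 0.998
grip_force: 0.0
```

```bash
python3 -c "
from h import *
need([.540,-.115,.13])
im=snapshot('side');im2=snapshot('top')
for s,c,_ in blobs(im,'yellow'):print(s,c.round(1))
a=cv2.resize(im[140:260,280:360],None,fx=5,fy=5,interpolation=2)
b=cv2.resize(im2[140:260,270:350],None,fx=5,fy=5,interpolation=2)
cv2.imwrite('pics/low.png',np.hstack([a,b])[:,:,::-1])"
```

```text
t 4.15 p [ 0.5393 -0.1149  0.1338] F [-0.6  -0.86  0.34] w 0.998 g 0.0
zaxis [-0.e+00  1.e-04 -1.e+00] units [-0.0022  0.0007  0.0126]
[322 200  13  26 240] [327.1 212.6]
[432 207  29  21 369] [447.3 216.7]
```

View pics/low.png

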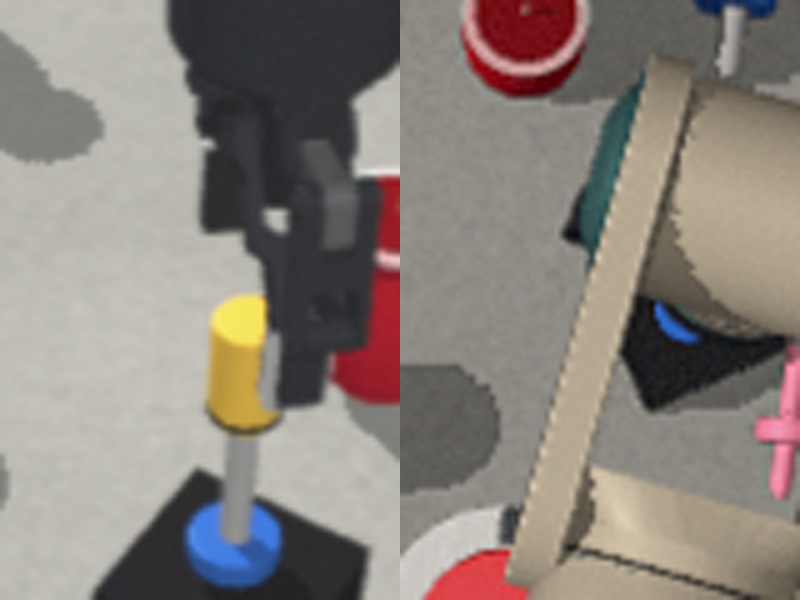

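Forces are near zero. The fingers flank the handle but look higher than I expected. I'll part-close and check for one-sided contact.

Request:
play_rows:
  motion: [0, 0, 0, 0, 0, 0, 0.4, 0, 0, 0, 0, 0, 0, 0.1, 0, 0, 0, 0, 0, 0, 0.1, 0, 0, 0, 0, 0, 0, 0.1]

```text
clock: 4.75
position: [0.5393, -0.1149, 0.1339]
tcp_rot: [0.0, 0.201, 0.98, 0.0]
wrist_force: [-0.3, 0.4, -0.3]
width: 0.547
grip_force: 0.0
```

```bash
python3 -c "
from h import *
need([.540,-.115,.13])
im=snapshot('side')
for s,c,_ in blobs(im,'yellow'):print(s,c.round(1))
cv2.imwrite('pics/half.png',cv2.resize(im[140:260,280:360],None,fx=5,fy=5,interpolation=2)[:,:,::-1])"
```

```text
t 4.75 p [ 0.5393 -0.1149  0.1339] F [-0.31  0.43 -0.25] w 0.547 g 0.0
zaxis [ 1.e-04  1.e-04 -1.e+00] units [-0.0023  0.0008  0.0128]
[322 200  14  26 192] [326.7 214.8]
[432 207  30  21 370] [447.4 216.7]
```

View pics/half.png

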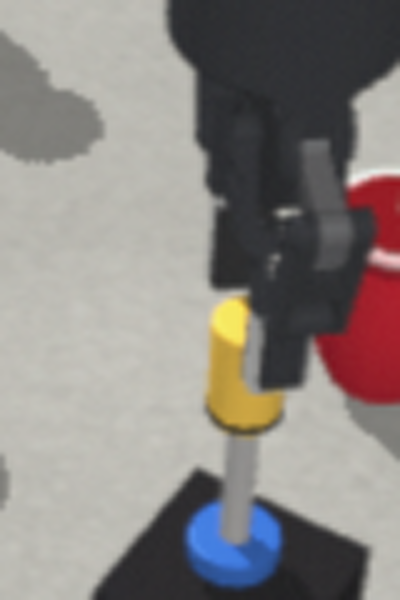

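No contact. The finger midpoint is at px ≈(331,208), on the handle's axis but about 1 cm higher than planned. I'll go 10 mm lower and close.

Request:
play_rows:
  motion: [0.006, 0, 0.035, 0, 0, 0, 0.1, 0.006, 0, 0.035, 0, 0, 0, 0.1, 0.006, 0, 0.035, 0, 0, 0, -0.15, 0.006, 0, 0.035, 0, 0, 0, -0.3, 0.006, 0, 0.035, 0, 0, 0, -0.4]

```text
clock: 5.42
position: [0.5378, -0.1143, 0.1237]
tcp_rot: [0.0, 0.201, 0.98, -0.0]
wrist_force: [-0.4, -0.5, 2.3]
width: 0.308
grip_force: 39.8
```

Request:
play_rows:
  motion: [0, 0, 0, 0, 0, 0, -1, 0, 0, 0, 0, 0, 0, -1, 0, 0, 0, 0, 0, 0, -1, 0, 0, 0, 0, 0, 0, -1]

```text
clock: 5.92
position: [0.5378, -0.1143, 0.1237]
tcp_rot: [0.0, 0.201, 0.98, 0.0]
wrist_force: [-0.5, -0.5, 5.2]
width: 0.301
grip_force: 58.9
```

```bash
python3 -c "
from h import *
need([.540,-.115,.13])
im=snapshot('side')
for c in('yellow','blue'):
  for s,c,_ in blobs(im,c):print(s,c.round(1))
"
```

```text
t 5.925 p [ 0.5378 -0.1143  0.1237] F [-0.51 -0.46  5.23] w 0.301 g 58.9
zaxis [ 9.e-04 -2.e-04 -1.e+00] units [-0.0075  0.0007 -0.0209]
[322 201  14  25 132] [326.5 216.8]
[432 207  29  21 369] [447.3 216.7]
[393 224  17  21 220] [402.3 233.4]
[317 241  20  17 218] [326.2 249.6]
```

Gripped at 59 N. Lifting straight up.

Request:
play_rows:
  motion: [0, 0, -0.05, 0, 0, 0, -1, 0, 0, -0.1, 0, 0, 0, -1, 0, 0, -0.2, 0, 0, 0, -1, 0, 0, -0.33, 0, 0, 0, -1, 0, 0, -0.42, 0, 0, 0, -1]

```text
clock: 6.6
position: [0.5378, -0.1143, 0.2521]
tcp_rot: [0.001, 0.201, 0.98, -0.0]
wrist_force: [0.6, -0.2, -2.0]
width: 0.305
grip_force: 59.1
```

Request:
play_rows:
  motion: [0, 0, 0, 0, 0, 0, -1, 0, 0, 0, 0, 0, 0, -1]

```text
clock: 6.85
position: [0.5372, -0.1141, 0.2479]
tcp_rot: [-0.001, 0.2, 0.98, 0.0]
wrist_force: [0.4, 0.2, -2.7]
width: 0.3
grip_force: 59.0
```

```bash
python3 -c "
from h import *
need([.4733,.1248,.25])
im=snapshot('side');np.save('lift.npy',im);np.save('liftt.npy',snapshot('top'))
for c in('yellow','blue'):
  for s,c,_ in blobs(im,c):print(s,c.round(1))
p=status.observe()['position']
for z in(.1087,.1087-.032,.1087-.044):print(proj('side',p-[0,0,z]).round(1))
"
```

```text
t 6.85 p [ 0.5372 -0.1141  0.2479] F [ 0.39  0.23 -2.71] w 0.3 g 59.0
zaxis [-2.e-03  7.e-04 -1.e+00] units [ 0.5087  0.6487 -0.006 ]
[327 141  16  30 205] [332.3 159.9]
[432 207  30  21 371] [447.4 216.7]
[322 193  20  17 207] [330.9 201.9]
[393 224  17  21 223] [402.2 233.4]
[[327.6 217.3]]
[[329.  204.1]]
[[329.5 199. ]]
```

Request:
play_rows:
  motion: [0.06, 0.08, 0, 0, 0, 0, -1, 0.16, 0.2, 0, 0, 0, 0, -1, 0.26, 0.33, 0, 0, 0, 0, -1, 0.37, 0.46, 0, 0, 0, 0, -1, 0.46, 0.57, 0, 0, 0, 0, -1]

```text
clock: 7.58
position: [0.4767, 0.0988, 0.2481]
tcp_rot: [-0.001, 0.2, 0.98, -0.0]
wrist_force: [0.6, 0.6, -0.5]
width: 0.305
grip_force: 59.1
```

Request:
play_rows:
  motion: [0.04, 0.05, 0, 0, 0, 0, -1, 0.06, 0.075, 0, 0, 0, 0, -1, 0.06, 0.075, 0, 0, 0, 0, -1, 0.06, 0.075, 0, 0, 0, 0, -1, 0.06, 0.075, 0, 0, 0, 0, -1]

```text
clock: 8.2
position: [0.4704, 0.1243, 0.2492]
tcp_rot: [-0.0, 0.201, 0.98, -0.0]
wrist_force: [-0.2, -0.1, -1.9]
width: 0.306
grip_force: 59.2
```

```bash
python3 -c "
from h import *
need([.4695,.1274,.22])
im=snapshot('side');np.save('ab.npy',im);t=snapshot('top')
for n,i in(('side',im),('top',t)):
 for c in('yellow','blue'):
  for s,ce,_ in blobs(i,c):print(n,c,s,ce.round(1))
p=status.observe()['position']
from fit import *
tip=p+[.0038,-.0026,-.1087];print('tip',tip)
for h in(.032,):print(feat('side',np.vstack([ring(tip,np.array([0,0,1.]),a,.018) for a in(h,h+.012)])).round(1))
print(feat('side',np.vstack([ring(tip,np.array([0,0,1.]),a,.014) for a in(.11,.156)])).round(1))
print('tip px',proj('side',tip))
cv2.imwrite('pics/above.png',cv2.resize(im[100:220,200:290],None,fx=6.6,fy=5,interpolation=2)[:,:,::-1] if 0 else cv2.resize(im[100:220,190:310],(600,600),interpolation=2)[:,:,::-1])
"
```

```text
t 8.2 p [0.4704 0.1243 0.2492] F [-0.24 -0.14 -1.9 ] w 0.306 g 59.2
zaxis [-2.e-04 -1.e-04 -1.e+00] units [0.0068 0.0085 0.0972]
side yellow [223 104  13  12 111] [229.2 110.3]
side yellow [432 207  30  21 371] [447.4 216.7]
side blue [226 139  16  13 137] [233.7 146. ]
side blue [393 224  17  21 223] [402.3 233.5]
top yellow [335  84  14  23 256] [341.1  94.5]
top blue [329 135  16   8  98] [336.8 138.2]
tip [0.47413725 0.12186065 0.1405424 ]
[225.2 138.5 243.5 153.5 234.4 146. ]
[221.2  88.2 238.5 118.  230.  103. ]
tip px [[235.94817762 161.11588734]]
```

Request:
play_rows:
  motion: [0.007, 0.009, 0.03, 0, 0, 0, -1, 0.007, 0.009, 0.09, 0, 0, 0, -1, 0.007, 0.009, 0.15, 0, 0, 0, -1, 0.007, 0.009, 0.15, 0, 0, 0, -1, 0.007, 0.009, 0.15, 0, 0, 0, -1]

```text
clock: 8.93
position: [0.4694, 0.1283, 0.2045]
tcp_rot: [0.0, 0.201, 0.98, 0.0]
wrist_force: [-0.1, 0.0, -1.7]
width: 0.305
grip_force: 59.2
```

```bash
python3 -c "
from h import *
need([.4695,.1274,.1937])
im=snapshot('side').astype(int)
p=status.observe()['position'];tip=p+[.0038,-.0026,-.1087]
print('tip',tip.round(4),proj('side',[tip,tip+[0,0,.006],tip+[0,0,.025],[.4733,.1248,.085]]).round(1))
print('blue',[ (s,c.round(1)) for s,c,_ in blobs(im.astype(np.uint8),'blue')][0])
sub=im[162:190,222:252];print((sub[...,0]-sub[...,1]))
"
```

```text
t 8.925 p [0.4694 0.1283 0.2045] F [-0.14  0.03 -1.69] w 0.305 g 59.2
zaxis [ 4.e-04  1.e-04 -1.e+00] units [-0.0015 -0.0027  0.0361]
tip [0.4734 0.1257 0.0962] [[236.5 176.9]
 [236.3 174.7]
 [235.6 167.7]
 [237.1 181.1]]
blue (array([227, 157,  15,  12, 129], dtype=int32), array([234.2, 162.9]))
[[  2   1   1  -7 -30 -51 -57 -57 -56 -55 -51 -42 -31 -30 -35 -38 -39 -40
  -42 -41 -19  -6   0   2   0   1   1   1   2   1]
 [  1   1   1  -3 -23 -48 -55 -57 -57 -57 -57 -55 -51 -41 -38 -37 -38 -39
  -37 -32 -17  -6   0   3   2   1   0   0   2   1]
 [  1   2   0  -2 -16 -34 -45 -52 -54 -56 -56 -56 -55 -51 -41 -39 -39 -37
  -34 -29 -12  -3   1   1   2   2   1   2   1   0]
 [  1   2   1  -1  -8 -25 -36 -40 -43 -44 -45 -47 -46 -45 -41 -38 -37 -36
  -34 -25 -11  -2   0   0   1   2   1   1   2   2]
 [  1   2   2   2  -2 -17 -33 -36 -37 -38 -38 -38 -40 -38 -38 -37 -35 -33
  -28 -16  -6   0   1   1   2   2   0   1   2   1]
 [  2   1   1   1   0  -5 -20 -31 -35 -37 -37 -38 -39 -38 -37 -36 -32 -24
  -13  -6   0   0   1   0   0   0   0   0   1   0]
 [  2   2   2   1   0  -1  -7 -16 -23 -26 -33 -35 -3
[... 1998 characters left out ...]
149 148 148 149 146 124
  123 136 146 141 149 148 149 149 149 150 151 147]
 [123 142 145 146 145 146 146 146 147 147 148 147 148 147 149 149 148 125
  115 116 121 133 149 149 149 149 150 149 148 135]
 [102 140 143 145 146 145 146 145 148 148 148 147 147 148 147 148 149 146
  120 114 114 119 137 149 149 150 149 149 137 104]
 [ 80 128 139 144 146 145 146 146 147 147 148 147 146 147 148 148 149 148
  127 115 114 114 119 136 149 150 147 133 107  94]
 [ 62 103 130 143 145 145 146 146 146 148 147 147 147 147 148 148 149 150
  147 126 115 114 115 118 134 144 130 108  98  94]
 [ 60  99 106 118 136 144 145 145 146 145 147 147 147 147 148 147 149 149
  148 146 126 116 115 116 117 114 108 103  98  94]]
```

The tip shows at px (236,177) and the bore at (237,181), so they are aligned within about 1 mm. Descending with force checks.

Request:
play_rows:
  motion: [-0.003, -0.003, 0.02, 0, 0, 0, -1, -0.003, -0.003, 0.04, 0, 0, 0, -1, -0.003, -0.003, 0.06, 0, 0, 0, -1, -0.003, -0.003, 0.06, 0, 0, 0, -1]

```text
clock: 9.48
position: [0.4694, 0.1271, 0.1855]
tcp_rot: [-0.001, 0.201, 0.98, -0.0]
wrist_force: [0.2, 0.2, -1.7]
width: 0.299
grip_force: 59.2
```

Request:
play_rows:
  motion: [0, 0, 0.02, 0, 0, 0, -1, 0, 0, 0.04, 0, 0, 0, -1, 0, 0, 0.04, 0, 0, 0, -1]

```text
clock: 9.85
position: [0.4694, 0.127, 0.1735]
tcp_rot: [-0.001, 0.201, 0.98, -0.0]
wrist_force: [-0.5, -0.2, -1.4]
width: 0.305
grip_force: 59.2
```

It's 20 mm inside the bore with no side force. Continuing.

Request:
play_rows:
  motion: [0, 0, 0.015, 0, 0, 0, -1, 0, 0, 0.03, 0, 0, 0, -1, 0, 0, 0.045, 0, 0, 0, -1, 0, 0, 0.045, 0, 0, 0, -1]

```text
clock: 10.35
position: [0.4696, 0.1271, 0.1604]
tcp_rot: [-0.0, 0.201, 0.98, -0.0]
wrist_force: [0.2, -0.3, -1.0]
width: 0.299
grip_force: 59.4
```

```bash
python3 -c "
from h import *
need([.4695,.1274,.14]);print(status.observe()['ft_torque'])"
```

```text
t 10.35 p [0.4696 0.1271 0.1604] F [ 0.21 -0.29 -0.95] w 0.299 g 59.4
zaxis [-5.e-04 -0.e+00 -1.e+00] units [0.0008 0.0007 0.0681]
[ 0.06253277 -0.04857382  0.03525199]
```

Request:
play_rows:
  motion: [0, 0, 0.01, 0, 0, 0, -1, 0, 0, 0.02, 0, 0, 0, -1, 0, 0, 0.02, 0, 0, 0, -1]

```text
clock: 10.72
position: [0.4698, 0.1271, 0.1547]
tcp_rot: [0.0, 0.201, 0.98, 0.0]
wrist_force: [0.6, 0.5, 0.4]
width: 0.298
grip_force: 59.5
```

Request:
play_rows:
  motion: [0, 0, 0.004, 0, 0, 0, -1, 0, 0, 0.004, 0, 0, 0, -1]

```text
clock: 10.98
position: [0.4698, 0.1271, 0.1536]
tcp_rot: [0.0, 0.201, 0.98, 0.0]
wrist_force: [0.4, -0.5, 1.8]
width: 0.303
grip_force: 59.5
```

```bash
python3 -c "
from h import *
im=snapshot('side')
for s,c,_ in blobs(im,'blue'):print(s,c.round(1))
from fit import *
for z in(.085,.088,.091):print(feat('side',np.vstack([ring(np.array([.4733,.1248,z]),np.array([0,0,1.]),a,.018) for a in(0,.012)])).round(1))"
```

```text
[230 174  14  11 107] [236.6 179.7]
[393 224  17  21 224] [402.2 233.4]
[228.3 171.7 245.3 186.4 236.9 179.1]
[228.2 170.7 245.2 185.3 236.7 178. ]
[228.1 169.6 245.1 184.3 236.6 176.9]
```

The collar has met the candle top. Now small steps, looking for the floor.

Request:
play_rows:
  motion: [0, 0, 0.004, 0, 0, 0, -1, 0, 0, 0.004, 0, 0, 0, -1]

```text
clock: 11.28
position: [0.4698, 0.1271, 0.1523]
tcp_rot: [-0.0, 0.201, 0.98, 0.0]
wrist_force: [1.1, -0.5, 0.5]
width: 0.301
grip_force: 59.5
```

Request:
play_rows:
  motion: [0, 0, 0.005, 0, 0, 0, -1, 0, 0, 0.005, 0, 0, 0, -1]

```text
clock: 11.52
position: [0.4697, 0.1271, 0.1507]
tcp_rot: [-0.0, 0.201, 0.98, 0.0]
wrist_force: [-1.0, -0.2, 1.0]
width: 0.307
grip_force: 59.5
```

Request:
play_rows:
  motion: [0, 0, 0.005, 0, 0, 0, -1, 0, 0, 0.005, 0, 0, 0, -1]

```text
clock: 11.78
position: [0.4697, 0.1271, 0.1492]
tcp_rot: [-0.0, 0.201, 0.98, 0.0]
wrist_force: [0.5, -0.5, 0.2]
width: 0.308
grip_force: 59.5
```

Request:
play_rows:
  motion: [0, 0, 0.005, 0, 0, 0, -1, 0, 0, 0.005, 0, 0, 0, -1]

```text
clock: 12.02
position: [0.47, 0.1271, 0.1486]
tcp_rot: [0.001, 0.201, 0.98, 0.0]
wrist_force: [-0.3, -0.8, 5.0]
width: 0.3
grip_force: 59.9
```

The floor is reached at about 45 mm depth, with stiffness near 5 N/mm. Increasing toward 10 N.

Request:
play_rows:
  motion: [0, 0, 0.003, 0, 0, 0, -1, 0, 0, 0.003, 0, 0, 0, -1]

```text
clock: 12.28
position: [0.4704, 0.1271, 0.1485]
tcp_rot: [0.001, 0.201, 0.98, 0.0]
wrist_force: [-0.8, -0.4, 7.6]
width: 0.301
grip_force: 60.3
```

Request:
play_rows:
  motion: [0, 0, 0.002, 0, 0, 0, -1, 0, 0, 0.002, 0, 0, 0, -1, 0, 0, 0.002, 0, 0, 0, -1]

```text
clock: 12.65
position: [0.4706, 0.1271, 0.1484]
tcp_rot: [0.002, 0.201, 0.98, 0.0]
wrist_force: [-1.3, -1.5, 11.5]
width: 0.306
grip_force: 60.5
```

Request:
play_rows:
  motion: [0, 0, 0, 0, 0, 0, -1, 0, 0, 0, 0, 0, 0, -1, 0, 0, 0, 0, 0, 0, -1, 0, 0, 0, 0, 0, 0, -1, 0, 0, 0, 0, 0, 0, -1]

```text
clock: 13.28
position: [0.4706, 0.1271, 0.1485]
tcp_rot: [0.002, 0.201, 0.98, 0.0]
wrist_force: [-1.1, -0.7, 10.8]
width: 0.298
grip_force: 60.5
```

Request:
play_rows:
  motion: [0, 0, 0, 0, 0, 0, -1, 0, 0, 0, 0, 0, 0, -1, 0, 0, 0, 0, 0, 0, -1, 0, 0, 0, 0, 0, 0, -1, 0, 0, 0, 0, 0, 0, -1]

```text
clock: 13.9
position: [0.4707, 0.1271, 0.1485]
tcp_rot: [0.002, 0.201, 0.98, 0.0]
wrist_force: [-1.6, -1.4, 11.3]
width: 0.297
grip_force: 60.5
```

Request:
play_rows:
  motion: [0, 0, 0, 0, 0, 0, -1, 0, 0, 0, 0, 0, 0, -1, 0, 0, 0, 0, 0, 0, -1, 0, 0, 0, 0, 0, 0, -1, 0, 0, 0, 0, 0, 0, -1]

```text
clock: 14.52
position: [0.4706, 0.1271, 0.1485]
tcp_rot: [0.002, 0.201, 0.98, 0.0]
wrist_force: [-0.6, -1.2, 10.7]
width: 0.301
grip_force: 60.5
```

Request:
play_rows:
  motion: [0, 0, 0, 0, 0, 0, -1, 0, 0, 0, 0, 0, 0, -1, 0, 0, 0, 0, 0, 0, -1, 0, 0, 0, 0, 0, 0, -1, 0, 0, 0, 0, 0, 0, -1]

```text
clock: 15.15
position: [0.4706, 0.1271, 0.1484]
tcp_rot: [0.002, 0.201, 0.98, 0.0]
wrist_force: [-1.1, -2.7, 10.8]
width: 0.305
grip_force: 60.5
```

Held for over 2 s at about 11 N. Releasing while still pressed, so the pads don't drag the rod up.

Request:
play_rows:
  motion: [0, 0, 0, 0, 0, 0, -0.2, 0, 0, 0, 0, 0, 0, 0.1, 0, 0, 0, 0, 0, 0, 0.5, 0, 0, 0, 0, 0, 0, 0.5, 0, 0, 0, 0, 0, 0, 0.5]

```text
clock: 15.78
position: [0.4697, 0.1271, 0.1463]
tcp_rot: [-0.0, 0.201, 0.98, -0.0]
wrist_force: [-0.1, 0.3, -0.7]
width: 0.748
grip_force: 0.0
```

```bash
python3 -c "
from h import *
need([.4706,.1271,.1484])
im=snapshot('side')
for k in('yellow','blue'):
  for s,c,_ in blobs(im,k):print(s,c.round(1))"
```

```text
t 15.775 p [0.4697 0.1271 0.1463] F [-0.11  0.33 -0.74] w 0.748 g 0.0
zaxis [-3.e-04  0.e+00 -1.e+00] units [-0.0027  0.0011 -0.0071]
[228 155  11   4  25] [233.4 156.5]
[432 207  30  21 371] [447.4 216.7]
[230 173  14  12 113] [236.6 179.4]
[393 224  17  21 221] [402.2 233.4]
```

Request:
play_rows:
  motion: [0, 0, -0.04, 0, 0, 0, 0.7, 0, 0, -0.12, 0, 0, 0, 0.7, 0, 0, -0.24, 0, 0, 0, 0.7, 0, 0, -0.4, 0, 0, 0, 0.7, 0, 0, -0.5, 0, 0, 0, 0.7]

```text
clock: 16.45
position: [0.4701, 0.1271, 0.3001]
tcp_rot: [0.002, 0.201, 0.98, 0.001]
wrist_force: [0.2, 0.1, 0.4]
width: 0.85
grip_force: 0.0
```

Request:
play_rows:
  motion: [0.2, 0.35, 0, 0, 0, 0, 0.7, 0.4, 0.7, 0, 0, 0, 0, 0.7, 0.5, 0.8, 0, 0, 0, 0, 0.7, 0.5, 0.8, 0, 0, 0, 0, 0.7, 0.5, 0.8, 0, 0, 0, 0, 0.7]

```text
clock: 17.08
position: [0.4249, 0.4094, 0.2969]
tcp_rot: [0.0, 0.199, 0.98, 0.0]
wrist_force: [-0.2, -1.2, 0.1]
width: 0.851
grip_force: 0.0
```

```bash
python3 -c "
from fit import *
from workcell import *
need([.4706,.1271,.1484])
I={n:snapshot(n) for n in('side','top')}
for n in I:
 for k in('yellow','blue'):
  for s,c,_ in blobs(I[n],k):print(n,k,s,c.round(1))
t0=np.array([.4733,.1248,.04])
for n in I:
 for a,b,r in((.11,.156,.014),(.045,.057,.018)):print(n,feat(n,np.vstack([ring(t0,np.array([0,0,1.]),h,r) for h in(a,b)])).round(1))
a=cv2.resize(I['side'][100:240,180:320],(560,560),interpolation=2);b=cv2.resize(I['top'][180:270,200:260][:60],(240,240),interpolation=2)
o=np.zeros((560,800,3),np.uint8);o[:,:560]=a;o[:240,560:]=b
o[240:,560:]=cv2.resize(I['top'],(240,320));cv2.imwrite('pics/final.png',o[:,:,::-1])"
```

```text
t 17.075 p [0.4249 0.4094 0.2969] F [-0.21 -1.19  0.11] w 0.851 g 0.0
zaxis [ 1.e-04  5.e-04 -1.e+00] units [-0.5078 -0.807   0.4946]
side yellow [225 135  14  24 265] [232.1 146.2]
side yellow [432 207  30  21 371] [447.4 216.7]
side blue [230 173  14  12 112] [236.6 179.4]
side blue [393 224  17  21 221] [402.2 233.4]
top yellow [335  84  14  23 255] [341.1  94.5]
top yellow [224 220  13  11 111] [230.5 225.1]
top blue [329 135  16   8  98] [336.8 138.2]
top blue [233 220   9  13  53] [237.8 226.5]
side [225.6 134.2 241.3 160.9 233.6 147.4]
side [228.3 171.7 245.3 186.4 236.9 179.1]
top [224.5 218.6 238.3 231.1 231.4 224.9]
top [227.9 219.2 242.3 233.4 235.1 226.3]
```

View pics/final.png

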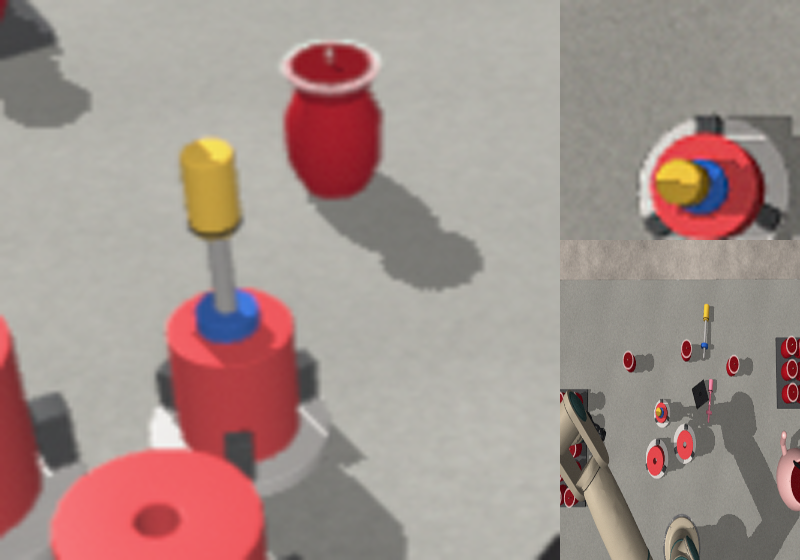

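The picture shows the gauge standing almost upright in the candle, with the handle at side px (232,146). The collar sits flat on the candle's top at (237,179), matching the prediction for a bottomed gauge within about 1 px. The gripper is clear, so I'm handing in.

```bash
python3 -c "
from workcell import *
print(sign_off())"
```

```text
the job is handed in; nothing more can be done
None
```

The gauge stands bottomed at about 45 mm in the light red candle with its collar on the top; it was held at about 11 N for over 2 s, released and handed in at about 17 s, and the two look-alike gauges (large yellow and pink) toppled with no contact force registered.

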